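# Hold a watch movement carrier on its test contact

### The job

On the grey test jig, press the smoked hinged cover down until it clicks and stays shut by itself. Then take the blue watch movement carrier from the black pad, lay it flat in the jig's channel and push it along against the brass sprung plunger until it rests squarely on both steel stop posts; finish while still holding it firmly there, without letting go and without ramming it. Leave the jar, the screwdriver and the flat case where they are.

Things in the scene. Friction and masses are not known exactly. Their poses are not given: they have to be found in the camera images.
- jig: Grey fixed jig, base plate 245 (x) x 100 x 12 thick, x -134 to 110. Origin on the bench at mid width, below the stop faces; own +x is the pushing direction, z up. Plate top is the floor of the channel, x -130 to 0, open above and at the near end, between rails 6 high (tops z 18), 54 apart inside, 70 outside. White open housing x 12 to 105, 70 wide, 52 high, carries the smoked cover
- stop: Two dark steel hard stop posts, 11 wide and 28 high above the channel floor, centred at jig y = +15.5 and -15.5; the faces the carrier must meet lie at jig x = 0. Same origin and axes as the jig
- plunger_tip (a point): Flat tip of the brass sprung plunger (12 diameter) between the two posts, its axis 16 above the channel floor along jig x; free, the tip stands 12 before the stop faces (jig x = -12)
- plunger (a joint): Plunger travel in m: 0 is free, 0.012 when the carrier is on the stop posts (never more than 0.018). Spring force 3.8 N at 0, 6.8 N at 0.012; let go, it pushes the carrier back
- cover (a joint): Angle of the smoked cover, rad: 0 shut, grows as it opens (most 0.8). Starts part open, 0.35 to 0.7; a weak spring lifts it when not caught. A ball detent under the free edge acts in the last 0.15 rad: about 8 N down on the yellow dot is enough to click it through, then it stays shut by itself within 0.02 rad of 0
- cover_plate: The smoked cover: plate 90 (x, from the hinge towards -x) x 74 x 4. Origin on the hinge line; at angle 0 its axes are the jig's and it lies level, top at 58 above the bench
- cover_press (a point): Yellow dot on the cover's upper face, 75 from the hinge line and 15 from the free edge. With the cover shut it is at jig x = 28, y = 0, 58 above the bench
- cover_hinge (a point): Middle of the cover's hinge line (along jig y), at jig x = 103, 54 above the bench; fixed
- rest_pad: Fixed black rubber pad 120 x 100 x 5 on the bench where the carrier starts. Origin at the centre of its underside
- carrier: Loose blue metal carrier, about 160 g. Foot 60 (x) x 46 (y) x 12 high, on it a body 60 x 36 x 24, total height 36, a round watch movement let into its top. Origin at the centre of the underside, z up; same after a half turn. In the channel its x lies along the jig's x; on the stop its centre is at jig x = -30, its underside 12 above the bench
- jar: Bystander: small amber jar with white cap, 34 diameter, 42 high; origin under its centre
- screwdriver: Bystander: small screwdriver with red handle, 110 long, lying on the bench; origin near its middle
- case: Bystander: flat black and smoked movement case 60 x 100 x 24; origin under its centre
Not all that is in view belongs to the job. Of the things that look like the carrier, the middle-sized one is meant.

How it is judged:
On the way, in this order (a step that is already met when the one before it is completed fails the run):
1. the cover is caught shut and stays so with the robot off it (value of joint cover below 0.04 rad and contact force between the arm and cover_plate below 0.2 N), for 0.3 s.
2. the carrier lies in the channel before the plunger (y of carrier in the frame of jig between -0.008 and 0.008 m and x of carrier in the frame of jig between -0.13 and -0.031 m and z of carrier in the frame of jig below 0.017 m), for 0.05 s.
3. the carrier is pushed home against the plunger, onto the stop posts (value of joint plunger above 0.0105 m and contact force between carrier and stop above 1 N), for 0.2 s.
At the end, for the whole second after the job is handed in: For the last second: cover shut (under 0.04 rad), untouched; carrier at rest, flat in the channel, square within 0.06 rad, 2 mm short to 3 mm past its seated place, 6 mm across; plunger in 10.5 to 14 mm; over 1 N on the stop posts, over 3 N from the fingers (all of step 1 and all of step 3 and value of joint plunger below 0.014 m and contact force between the fingers and carrier above 3 N and x of carrier in the frame of jig between -0.032 and -0.027 m and y of carrier in the frame of jig between -0.006 and 0.006 m and z of carrier in the frame of jig below 0.016 m and angle between the x axis of carrier and the x axis of jig, either way round below 0.06 rad and angle between carrier's own z axis and vertical below 0.06 rad and linear speed of carrier below 0.01 m/s); the arm keeps its last pose, push and grip.
It fails at once if the carrier is rammed onto the stop posts (over 45 N) (contact force between carrier and stop above 45 N).
It fails at once if a bystander is disturbed (moved over 20 mm) (distance of any of jar, screwdriver, case from where it was at the start of the episode above 0.02 m).
It also fails if it takes over 61 s, if anything falls off the work surface, if the arm or the gripper's body presses on something with over 40 N, if the wrist force passes 120 N, or if a joint passes its speed limit or range.

### The arm

A 6-joint arm with a two-finger parallel gripper is mounted at the origin on the work surface. World frame = base frame: x ahead of the robot, y to its left, z up, the work surface at z = 0. Lengths are in m, angles in rad, forces in N, time in s.
With the tool pointing down it reaches from about 0.375 to 0.975 m from the base axis. Payload 3.8 kg.
Tool frame: the origin (TCP) lies on the centre line of the jaws, within the pads' length; the fingertips stand 25 mm ahead of it and the grasp point (between the pads) lies 6 mm ahead of it; y points along the fingers, z is the direction in which the jaws open and shut, and the axes are right-handed (so a half turn about y gives the same grasp; the last joint's range is limited). The gripper opens to 85 mm and grips with 20 to 120 N. Pads are 22 mm wide; open, the fingers measure 114 mm over their backs; the gripper's body (76 mm by 85 mm) begins 54 mm behind the grasp point. The pads swing forward as they close: fully open they stand 13 mm farther back than shut.
Start: joints at [1.179, 0.264, 1.604, -0, 1.274, -0.037], TCP at [0.234, 0.633, 0.256] pointing down, gripper open.
Joint ranges: [-2.63, 2.63], [-0.94, 2.18], [0.31, 2.57], [-1.31, 4.45], [0, 2.66], [-2.55, 2.55]. Speed limits (rad/s): [2.57, 2.57, 3.14, 3.14, 3.14, 3.14].

### API

Orientations are given as a rotation vector (axis times angle).
In Python, from workcell import bot gives the robot as it stands.
- The arm moves only by the shell command python3 -m jog 'ROWS' [FORCE]. ROWS is JSON, a list of rows, each a list of 5 numbers: the shift along the world's x, y, z in mm, then the turn about the world's z in degrees, then the finger opening in mm, from 0 to 85.4. A call has exactly 10 rows; each row is the pose to reach, as a shift and turn from the pose commanded when the call began; what a row does not reach only later rows make up. A row lasts 1/8 s, in which the tool goes at most 62.5 mm and 10.7 degrees, less where a joint would pass 70% of its speed; a pose out of reach is approached as far as the arm can. A call with a gripper value outside its range is refused whole. The fingers move at their own pace and stop on an object; FORCE is the grip in N (left out, the last holds). Time passes only in rows, so rows that repeat a pose let the fingers close, or fill a call up. It gives the time, the measured TCP pose, the force and the opening at its end, in the units of the state.
- bot.read_state(): the state, without advancing time (a new reading comes with each control period).
- bot.read_camera(name): name is "scene" or "top" or "wrist"; returns a dict with "pixels" (480x640x3 uint8, red, green, blue), "fx", "fy", "cx", "cy" (pixels), "dist" ([k1, k2, p1, p2, k3] as OpenCV has them; the pictures are not rectified), "R" (3x3) and "t" (3): a world point X has camera coordinates R X + t. Camera axes: x right, y down, z forward; pixel columns grow to the right and rows downward; lengths in m; the calibration is good to about 2 mm. A picture is of the moment at which its call begins. There is no depth.
- bot.finish_job(): hands the job in, once; it reports no verdict.
The state is a dict: "time": time; "q": joint angles; "joint_vel": joint speeds; "joint_torque": joint torques, N m; "tool_pos": TCP position; "tcp_rot": TCP orientation; "wrist_force": force on the tool from outside, world axes, zero at the start; "torque": the same for the moment, N m; "width": opening from 0.0 (shut) to 1.0 (fully open).
Only numpy, scipy, OpenCV 4.12 (cv2) and the standard library are available. Lean on these libraries where they do the work, as an engineer would, in place of code of your own. Each camera call takes 0.05 s, during which the arm holds its last target.

## Working session

There is one attempt and no reset: what is moved stays moved. The work goes in short steps, Python scripts to look and compute and a shell command to move; the robot and the scene stay as the last step left them, time stands still between calls to the robot, and variables do not carry over. Pictures are saved under pics/ and viewed, and the job is handed in when it is done.

```bash
mkdir -p pics; ls; cat > h.py <<'E'
import numpy as np, cv2
from workcell import bot
def cam(n,f=None):
    c=bot.read_camera(n)
    if f: cv2.imwrite('pics/'+f,cv2.cvtColor(c['pixels'],cv2.COLOR_RGB2BGR))
    c['K']=np.array([[c['fx'],0,c['cx']],[0,c['fy'],c['cy']],[0,0,1.]])
    c['R']=np.array(c['R']);c['t']=np.array(c['t']);c['dist']=np.array(c['dist'],float)
    return c
def ray(c,uv):
    p=cv2.undistortPoints(np.array(uv,float).reshape(-1,1,2),c['K'],c['dist']).reshape(-1,2)
    d=np.c_[p,np.ones(len(p))]@c['R']
    return -c['R'].T@c['t'],d
def plane(c,uv,z):
    o,d=ray(c,uv); return o+d*((z-o[2])/d[:,2])[:,None]
def proj(c,X):
    return cv2.projectPoints(np.array(X,float).reshape(-1,1,3),cv2.Rodrigues(c['R'])[0],c['t'],c['K'],c['dist'])[0].reshape(-1,2)
E
python3 - <<'E'
from h import *
s=bot.read_state();print(s)
for n in('scene','top','wrist'):
    c=cam(n,n+'0.png');print(n,-c['R'].T@c['t'],c['R'][2])
E
```

```text
pics
{'time': 0.0, 'q': array([ 1.17907698e+00,  2.64779284e-01,  1.60540126e+00,  2.27592051e-05,
        1.27371378e+00, -3.69300547e-02]), 'joint_vel': array([ 0.00027947,  0.00246393, -0.00118698, -0.00014647,  0.00054051,
       -0.00031803]), 'joint_torque': array([ 4.96079501e-04, -5.15098894e+01, -3.67318904e+01,  2.67577235e-05,
        1.29862136e-02,  9.94381963e-06]), 'tool_pos': array([0.23423971, 0.63231501, 0.25492965]), 'tcp_rot': array([-1.55505854,  0.27888052, -0.27807446]), 'wrist_force': array([0.03822376, 0.48152279, 0.31420491]), 'torque': array([ 0.03083617, -0.02774485, -0.00126283]), 'width': 0.998710640587811}
scene [1.00141708 0.36841839 0.84565738] [-0.44314044 -0.3413404  -0.82892296]
top [0.46418414 0.06265844 0.77261203] [ 0.18780945 -0.02648184 -0.98184842]
wrist [0.15576856 0.661019   0.37319254] [ 0.30473281 -0.11565741 -0.94538948]
```

View pics/scene0.png

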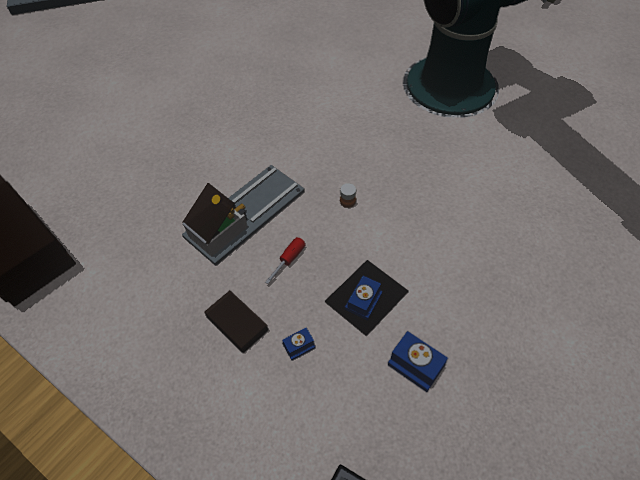

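View pics/top0.png

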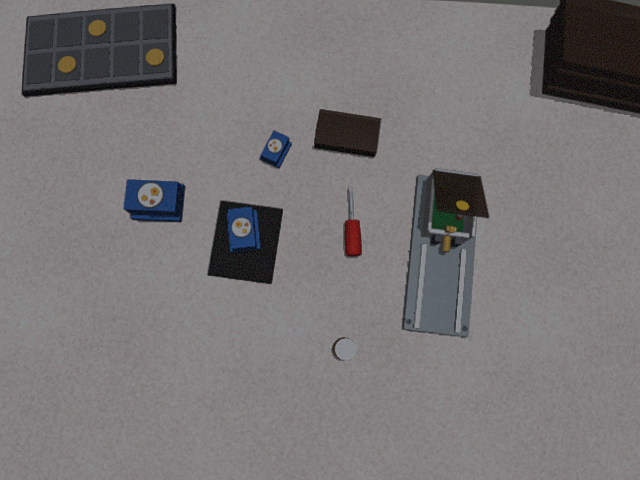

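View pics/wrist0.png

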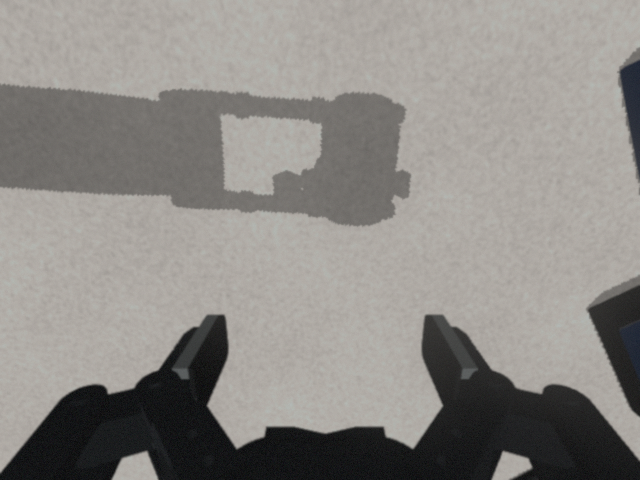

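Top view: three carrier look-alikes: large at (154,198), middle-sized on the black pad at (242,229), small at (275,148). The pad one fits both "middle-sized" and "on the black pad". The jig's near end is at about (436,332) with its hinge end up, and the yellow dot is at (462,206). I'll confirm with enlarged crops.

```bash
python3 - <<'E'
import cv2,numpy as np
t=cv2.imread('pics/top0.png');
a=cv2.resize(t[190:295,200:300],None,fx=4,fy=4,interpolation=2)
b=cv2.resize(t[160:345,395:500],None,fx=3,fy=3,interpolation=2)
H=max(a.shape[0],b.shape[0]);im=np.zeros((H,a.shape[1]+b.shape[1],3),np.uint8);im[:a.shape[0],:a.shape[1]]=a;im[:b.shape[0],a.shape[1]:]=b
cv2.imwrite('pics/crop0.png',im)
from h import *
c=cam('top');s=cam('scene')
def blob(c,lo,hi,amin=15):
    h=cv2.cvtColor(c['pixels'],cv2.COLOR_RGB2HSV);m=cv2.inRange(h,lo,hi)
    n,l,st,ce=cv2.connectedComponentsWithStats(m)
    return [(st[i,4],ce[i].round(1).tolist()) for i in range(1,n) if st[i,4]>=amin],m
for n,k in(('top',c),('scene',s)):
    print(n,'yellow',blob(k,(18,150,100),(32,255,255),10)[0]);
    print(n,'blue',blob(k,(105,120,40),(125,255,255),60)[0])
    print(n,'white',blob(k,(0,0,200),(180,40,255),20)[0])
E
```

```text
top yellow [(np.int32(15), [97.5, 22.7]), (np.int32(83), [96.8, 28.9]), (np.int32(113), [155.0, 56.9]), (np.int32(84), [65.3, 64.4]), (np.int32(16), [72.6, 63.1]), (np.int32(22), [154.1, 191.5]), (np.int32(13), [143.6, 197.4]), (np.int32(88), [462.1, 204.9]), (np.int32(14), [238.1, 223.9]), (np.int32(21), [446.9, 239.3]), (np.int32(11), [447.5, 247.4])]
top blue [(np.int32(412), [276.5, 149.3]), (np.int32(1314), [152.4, 200.7]), (np.int32(925), [243.6, 228.9])]
top white []
scene yellow [(np.int32(56), [215.5, 199.0]), (np.int32(26), [239.0, 207.0]), (np.int32(10), [365.0, 294.5]), (np.int32(26), [414.6, 353.9]), (np.int32(16), [425.6, 353.8])]
scene blue [(np.int32(430), [363.3, 293.3]), (np.int32(90), [372.9, 304.9]), (np.int32(268), [297.2, 340.4]), (np.int32(852), [419.8, 355.9]), (np.int32(71), [302.1, 351.5]), (np.int32(237), [409.0, 374.0])]
scene white []
```

View pics/crop0.png

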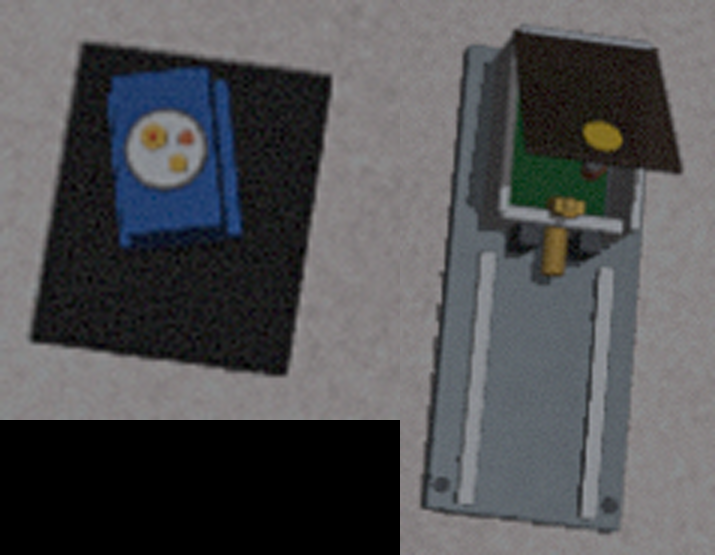

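The crops confirm it: the middle-sized carrier is on the pad, with its body top corners visible. The jig's rails, posts and plunger are also clear. Next I'll measure these.

```bash
python3 - <<'E'
from h import *
c=cam('top');s=cam('scene')
im=c['pixels'].astype(int)
# rails: bright pixels in rows 255..320
g=cv2.cvtColor(c['pixels'],cv2.COLOR_RGB2GRAY).astype(float)
L=[];R=[]
def cen(r,a,b):
    w=g[r,a:b+1].copy();w=np.clip(w-(w.min()+w.max())/2,0,None);return (w*np.arange(a,b+1)).sum()/w.sum()
for r in range(258,320,3):
    xl=424-(r-250)*9/82; xr=464-(r-250)*6/82
    L.append([cen(r,int(xl-7),int(xl+6)),r]);R.append([cen(r,int(xr-6),int(xr+5)),r])
PL=plane(c,L,.018);PR=plane(c,R,.018)
def fit(P):
    vx,vy,x,y=cv2.fitLine(P[:,:2].astype(np.float32),2,0,.001,.001).ravel();d=np.array([vx,vy]);
    if d[0]<0:d=-d
    return d,np.array([x,y])
for P in(PL,PR):
    d,p=fit(P);print('rail',d,np.degrees(np.arctan2(d[1],d[0])),p)
d,p=fit(PL);d2,p2=fit(PR);n=np.array([-d[1],d[0]]);print('sep',(p2-p)@n)
print('base corners',plane(c,[[417,175.3],[402.7,329.3],[467.3,336.7]],.012))
# scene rays & dot
def tri(u,v):
    o1,d1=ray(c,[u]);o2,d2=ray(s,[v]);d1=d1[0];d2=d2[0]
    A=np.c_[d1,-d2];k=np.linalg.lstsq(A,o2-o1,rcond=None)[0];a=o1+k[0]*d1;b=o2+k[1]*d2;return (a+b)/2,np.linalg.norm(a-b)
print('dot',tri([462.1,204.9],[215.5,199.0]))
# carrier body top corners z=.041
q=np.array([[111,77],[210,68],[225,235],[123,245]])/4.+[200,190]
print('carr',plane(c,q,.041))
# pad corners z=.005
q=np.array([[83,43],[331,74],[286,375],[31,341]])/4.+[200,190]
P=plane(c,q,.005);print('pad',P,P.mean(0))
for n in('jar',):
    print(plane(c,[[345,349]],.042))
print('drv',plane(c,[[350,188],[352.5,254],[345,238],[361,238]],.01))
print('case',plane(c,[[318,111],[381,117],[377,156],[315,149]],.024))
E
```

```text
rail [ 0.99409467 -0.10851614] -6.2297845 [ 0.5365545 -0.1109559]
rail [ 0.9940722 -0.1087222] -6.241661 [ 0.5375424  -0.17336632]
sep -0.061934665
base corners [[ 0.71594356 -0.11106481  0.012     ]
 [ 0.47450548 -0.08480926  0.012     ]
 [ 0.46450323 -0.18320618  0.012     ]]
dot (array([ 0.6461316 , -0.15487517,  0.10010592]), np.float64(0.0022326179838059587))
carr [[0.64589329 0.18038445 0.041     ]
 [0.65018819 0.14369799 0.041     ]
 [0.58723046 0.13554922 0.041     ]
 [0.58268158 0.17274356 0.041     ]]
pad [[0.66830129 0.19787477 0.005     ]
 [0.65803091 0.10033367 0.005     ]
 [0.5398373  0.11386237 0.005     ]
 [0.55067667 0.2114429  0.005     ]] [0.60421154 0.15587843 0.005     ]
[[0.44517777 0.00403293 0.042     ]]
drv [[ 0.69257724 -0.0045034   0.01      ]
 [ 0.58751884 -0.00888342  0.01      ]
 [ 0.61225338  0.00283165  0.01      ]
 [ 0.61281264 -0.02193283  0.01      ]]
case [[ 0.81497817  0.04839864  0.024     ]
 [ 0.80798014 -0.05255446  0.024     ]
 [ 0.74182078 -0.04557414  0.024     ]
 [ 0.75055331  0.05198058  0.024     ]]
```

```bash
cat >> h.py <<'E'
JY=np.radians(-6.24);JD=np.array([np.cos(JY),np.sin(JY)]);JN=np.array([-JD[1],JD[0]]);JO=np.array([.6025,-.1488])
def jig(x,y): return JO+JD*x+JN*y
def tojig(p): p=np.array(p)[:2]-JO; return np.array([p@JD,p@JN])
def st():
    s=bot.read_state();R=cv2.Rodrigues(np.array(s['tcp_rot']))[0]
    print('t',round(s['time'],2),'pos',(s['tool_pos']*1e3).round(1),'F',s['wrist_force'].round(1),'w',round(s['width']*85.4,1),'jawyaw',round(float(np.degrees(np.arctan2(R[1,2],R[0,2]))),2),'down',R[:,1].round(3))
    return s
E
python3 - <<'E'
from h import *
s=st();print(jig(-.03,0),jig(.042,0),jig(.028,0))
print('delta to cover',(np.r_[jig(.042,0)]-s['tool_pos'][:2])*1e3)
c=cam('top');print('disc',plane(c,[[241.3,227.2]],.041))
E
```

```text
t 0.35 pos [234.4 632.8 256. ] F [ 0.1 -0.5  0.8] w 85.3 jawyaw 69.67 down [-0. -0. -1.]
[ 0.57267774 -0.1455392 ] [ 0.64425116 -0.15336512] [ 0.63033411 -0.15184341]
delta to cover [ 409.83318456 -786.19660933]
disc [[0.61903665 0.15893871 0.041     ]]
```

```bash
python3 -m jog '[[20,-39,0,1,60],[46,-90,0,3,30],[75,-143,0,4,0],[103,-197,0,5,0],[131,-251,0,6,0],[159,-305,0,7,0],[187,-359,0,8,0],[215,-413,0,9,0],[240,-460,0,10,0],[255,-490,0,11,0]]' 40; python3 -m jog '[[25,-48,-10,1,0],[53,-102,-20,2,0],[81,-156,-35,3,0],[109,-210,-50,3,0],[135,-258,-65,3,0],[150,-286,-80,3,0],[155,-296,-90,3,0],[155,-296,-90,3,0],[155,-296,-90,3,0],[155,-296,-90,3,0]]'; python3 -c "
from h import *
s=st();print(tojig(s['tool_pos']))
c=cam('wrist','w1.png');cam('scene','s1.png')"
```

```text
time: 1.65
tool_pos: [0.4904, 0.1407, 0.2567]
tcp_rot: [-1.567, 0.128, -0.13]
wrist_force: [-0.5, -0.0, -0.1]
width: -0.003
time: 2.9
tool_pos: [0.6446, -0.1518, 0.1674]
tcp_rot: [-1.569, 0.085, -0.087]
wrist_force: [-0.5, 0.3, -0.4]
width: -0.0
t 2.9 pos [ 644.6 -151.8  167.4] F [-0.5  0.3 -0.4] w -0.0 jawyaw 83.75 down [ 0.001 -0.    -1.   ]
[0.04222631 0.00158423]
```

View pics/w1.png

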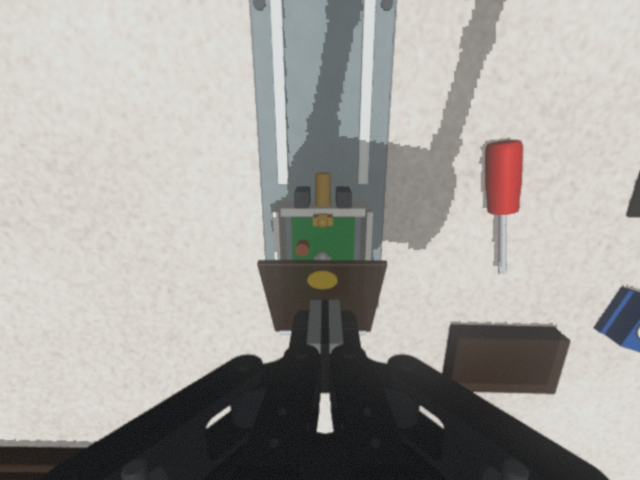

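View pics/s1.png

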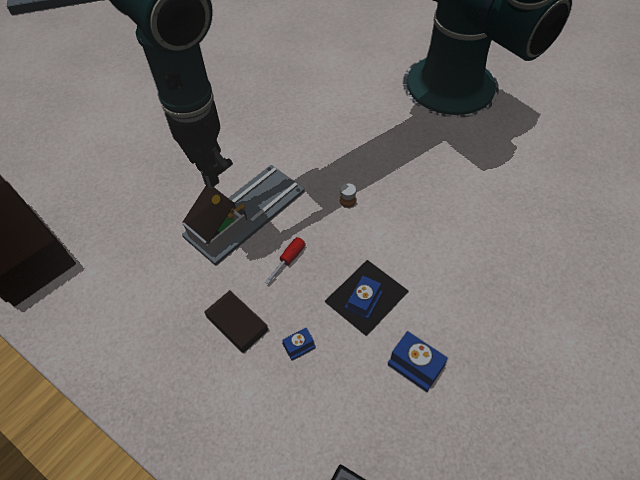

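The fingers (325,330) line up with the yellow dot (322,280) in the wrist view. I'll press along the arc.

```bash
python3 -m jog '[[0,0,-12,0,0],[0,0,-26,0,0],[-1,0,-38,0,0],[-4,0,-48,0,0],[-7,0,-57,0,0],[-9,1,-65,0,0],[-11,1,-71,0,0],[-12,1,-75,0,0],[-12,1,-78,0,0],[-12,1,-80,0,0]]'; python3 -c "
from h import *
s=st();print(tojig(s['tool_pos']))
c=cam('wrist','w2.png')"
```

```text
time: 4.25
tool_pos: [0.6323, -0.152, 0.0859]
tcp_rot: [-1.569, 0.087, -0.086]
wrist_force: [-0.7, -0.1, 0.1]
width: -0.003
t 4.25 pos [ 632.3 -152.    85.9] F [-0.7 -0.1  0.1] w -0.2 jawyaw 83.68 down [-0. -0. -1.]
[2.99892037e-02 3.90774422e-05]
```

View pics/w2.png

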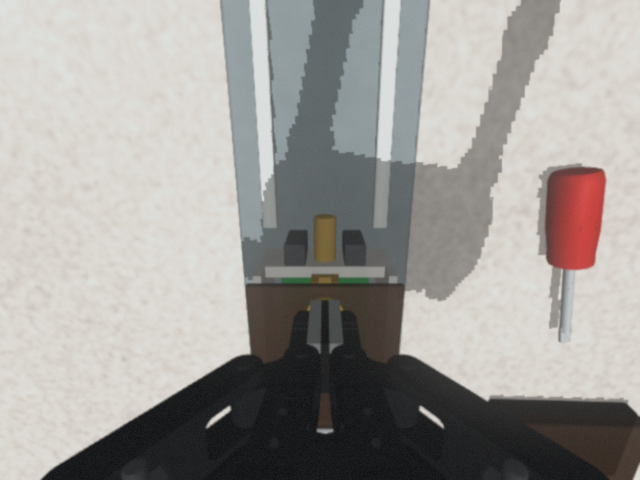

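The cover is nearly closed and the fingers are on the dot, but force is about zero. I'll press through the detent.

```bash
python3 -m jog '[[0,0,-1,0,0],[0,0,-2,0,0],[0,0,-3,0,0],[0,0,-4,0,0],[0,0,-4,0,0],[0,0,-4,0,0],[0,0,-4,0,0],[0,0,-4,0,0],[0,0,-4,0,0],[0,0,-4,0,0]]'; python3 -c "
from h import *
s=st()"
```

```text
time: 5.55
tool_pos: [0.6324, -0.1521, 0.0823]
tcp_rot: [-1.569, 0.087, -0.087]
wrist_force: [-1.1, -0.0, 2.7]
width: 0.001
t 5.55 pos [ 632.4 -152.1   82.3] F [-1.1 -0.   2.7] w 0.1 jawyaw 83.67 down [-0. -0. -1.]
```

```bash
python3 -m jog '[[0,0,-1,0,0],[0,0,-1,0,0],[0,0,-2,0,0],[0,0,-2,0,0],[0,0,-2,0,0],[0,0,-2,0,0],[0,0,-2,0,0],[0,0,-2,0,0],[0,0,-2,0,0],[0,0,-2,0,0]]'; python3 -c "
from h import *
s=st();cam('wrist','w3.png')"
```

```text
time: 6.8
tool_pos: [0.6325, -0.152, 0.0803]
tcp_rot: [-1.569, 0.087, -0.087]
wrist_force: [-2.0, 0.6, 3.6]
width: -0.002
t 6.8 pos [ 632.5 -152.    80.3] F [-2.   0.6  3.6] w -0.2 jawyaw 83.67 down [ 0. -0. -1.]
```

```bash
python3 -m jog '[[0,0,-1,0,0],[0,0,-2,0,0],[0,0,-3,0,0],[0,0,-3,0,0],[0,0,-3,0,0],[0,0,-3,0,0],[0,0,-3,0,0],[0,0,-3,0,0],[0,0,-3,0,0],[0,0,-3,0,0]]'; python3 -c "
from h import *
s=st();cam('wrist','w4.png')"
```

```text
time: 8.1
tool_pos: [0.6326, -0.1521, 0.0782]
tcp_rot: [-1.569, 0.087, -0.087]
wrist_force: [-4.2, 0.1, 8.3]
width: 0.001
t 8.1 pos [ 632.6 -152.1   78.2] F [-4.2  0.1  8.3] w 0.1 jawyaw 83.67 down [ 0. -0. -1.]
```

View pics/w4.png

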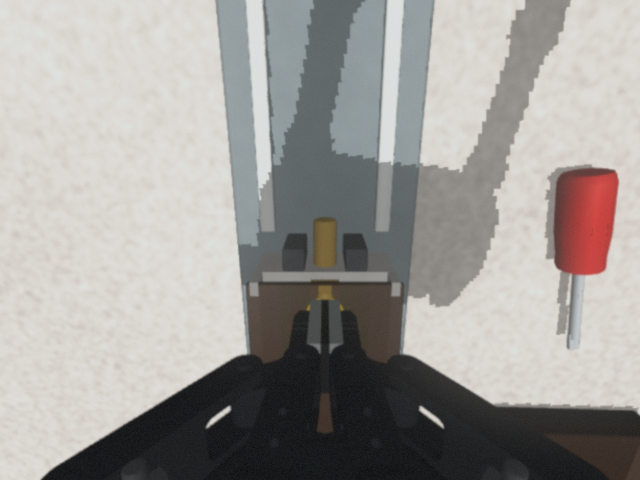

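```bash
python3 -m jog '[[0,0,-1,0,0],[0,0,-2,0,0],[0,0,-3,0,0],[0,0,-4,0,0],[0,0,-4,0,0],[0,0,-4,0,0],[0,0,-4,0,0],[0,0,-4,0,0],[0,0,-4,0,0],[0,0,-4,0,0]]'; python3 -c "
from h import *
s=st();cam('wrist','w5.png')"
```

```text
time: 9.4
tool_pos: [0.6345, -0.1524, 0.0764]
tcp_rot: [-1.57, 0.083, -0.09]
wrist_force: [-4.0, 1.9, 15.7]
width: -0.001
t 9.4 pos [ 634.5 -152.4   76.4] F [-4.   1.9 15.7] w -0.1 jawyaw 83.67 down [ 0.004 -0.001 -1.   ]
```

```bash
python3 -m jog '[[0,0,5,0,0],[0,0,12,0,0],[0,0,25,0,0],[0,0,45,0,0],[-10,10,60,0,0],[-20,30,75,0,0],[-20,50,80,0,10],[-20,70,80,0,20],[-20,80,80,0,30],[-20,80,80,0,40]]'; python3 -c "
from h import *
s=st();cam('wrist','w6.png');cam('scene','s6.png')
a=cv2.imread('pics/s6.png')[140:280,150:330];cv2.imwrite('pics/s6c.png',cv2.resize(a,None,fx=4,fy=4))"
```

```text
time: 10.7
tool_pos: [0.6122, -0.071, 0.1525]
tcp_rot: [-1.569, 0.086, -0.084]
wrist_force: [-0.4, -0.4, -0.1]
width: 0.47
t 10.7 pos [612.2 -71.  152.5] F [-0.4 -0.4 -0.1] w 40.1 jawyaw 83.77 down [-0.001  0.    -1.   ]
```

View pics/w6.png

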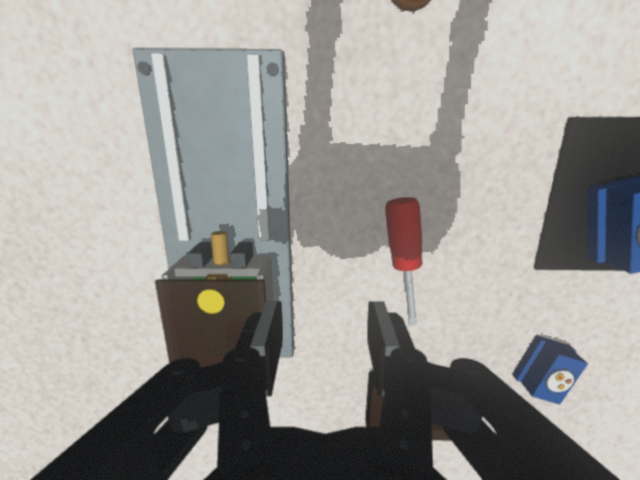

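View pics/s6c.png

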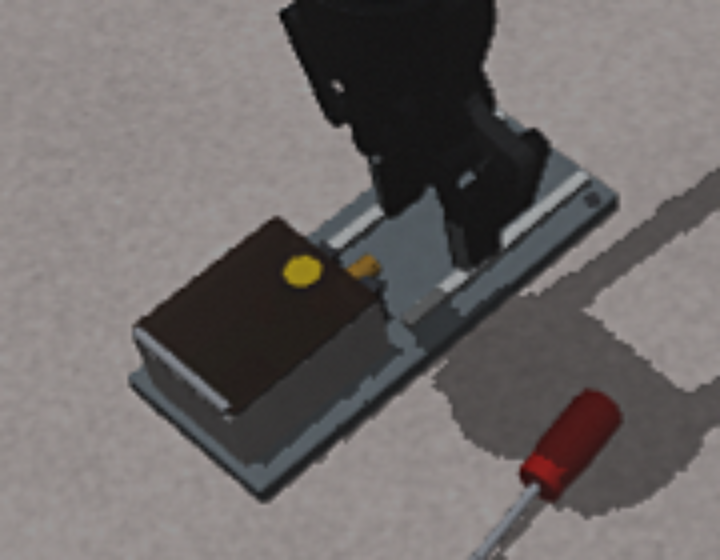

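```bash
python3 - <<'E'
from h import *
cs=[cam(n) for n in('top','scene','wrist')]
O=[];D=[]
for c,box in zip(cs,[(430,180,500,230),(190,180,250,230),(180,270,240,330)]):
    m=cv2.inRange(cv2.cvtColor(c['pixels'],cv2.COLOR_RGB2HSV),(18,150,100),(32,255,255))
    x0,y0,x1,y1=box;mm=np.zeros_like(m);mm[y0:y1,x0:x1]=m[y0:y1,x0:x1]
    n,l,s,ce=cv2.connectedComponentsWithStats(mm);i=1+s[1:,4].argmax();uv=ce[i];print(uv,s[i,4])
    o,d=ray(c,[uv]);d=d[0]/np.linalg.norm(d[0]);O.append(o);D.append(d);print(plane(c,[uv],.058))
def tri(ix):
    A=sum(np.eye(3)-np.outer(D[i],D[i]) for i in ix);b=sum((np.eye(3)-np.outer(D[i],D[i]))@O[i] for i in ix);return np.linalg.solve(A,b)
for ix in([0,1],[0,2],[1,2],[0,1,2]):
    p=tri(ix);print(ix,p,tojig(p))
E
python3 -c "
import cv2
a=cv2.imread('pics/w6.png')[220:380,130:310];cv2.imwrite('pics/w6c.png',cv2.resize(a,None,fx=4,fy=3.5))"
```

```text
Traceback (most recent call last):
ValueError: attempt to get argmax of an empty sequence
```

View pics/w6c.png

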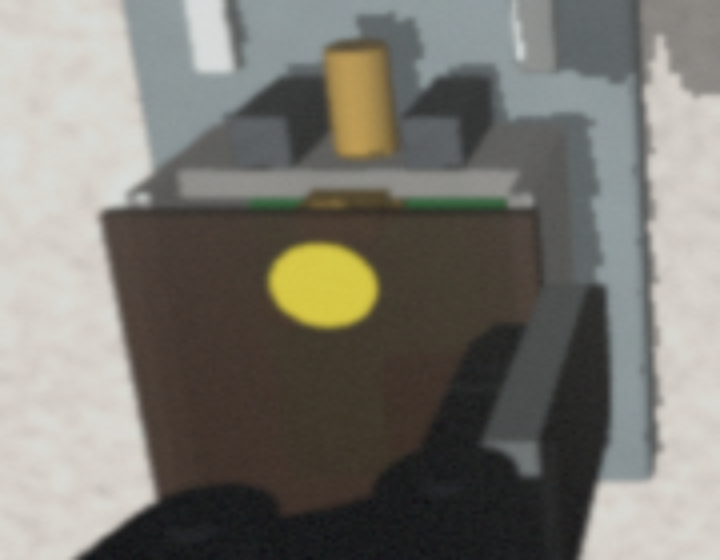

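```bash
cat > dot.py <<'E'
from h import *
cs=[cam(n) for n in('scene','wrist')]
O=[];D=[]
for c,box in zip(cs,[(190,180,250,230),(0,100,640,480)]):
    m=cv2.inRange(cv2.cvtColor(c['pixels'],cv2.COLOR_RGB2HSV),(18,150,90),(32,255,255))
    x0,y0,x1,y1=box;mm=np.zeros_like(m);mm[y0:y1,x0:x1]=m[y0:y1,x0:x1]
    n,l,s,ce=cv2.connectedComponentsWithStats(mm);i=1+s[1:,4].argmax();uv=ce[i];print(uv,s[i,4])
    o,d=ray(c,[uv]);d=d[0]/np.linalg.norm(d[0]);O.append(o);D.append(d);print(plane(c,[uv],.058),tojig(plane(c,[uv],.058)[0]))
A=sum(np.eye(3)-np.outer(d,d) for d in D);b=sum((np.eye(3)-np.outer(d,d))@o for o,d in zip(O,D));p=np.linalg.solve(A,b)
print(p,tojig(p))
E
python3 dot.py
```

```text
[225.0877193  207.31578947] 57
[[ 0.63058506 -0.15672709  0.058     ]] [ 0.02878029 -0.00482746]
[213.04263566 300.25387597] 516
[[ 0.63273601 -0.15388423  0.058     ]] [ 0.03060949 -0.00176766]
[ 0.63185978 -0.15377686  0.06070686] [ 0.02972679 -0.00175616]
```

```bash
python3 - <<'E'
from h import *
c=cam('wrist')
print('cam jig',tojig(-c['R'].T@c['t']),(-c['R'].T@c['t'])[2])
def P(x,y,z): return np.r_[jig(x,y),z]
yo=-.0018
for th in(0,.02,.05,.1,.15,.2):
    C,S=np.cos(th),np.sin(th)
    f=lambda r,h:(.103-r*C+h*S, .054+r*S+h*C)
    out=[]
    for r,h,y in((.09,.004,0),(.09,0,0),(.075,.004,0),(.09,.004,.037),(.09,.004,-.037)):
        x,z=f(r,h);out.append(proj(c,P(x,y+yo,z))[0].round(1).tolist())
    print(th,out)
print('wall',proj(c,[P(.012,yo,.052),P(.012,.035+yo,.052),P(.012,-.035+yo,.052)]).round(1).tolist())
print('posts top',proj(c,[P(0,.0155+yo,.04),P(0,-.0155+yo,.04)]).round(1).tolist())
print('plunger tip',proj(c,[P(-.012,yo,.034)]).round(1).tolist())
E
python3 -c "
import cv2
a=cv2.imread('pics/w5.png')[200:360,230:420];cv2.imwrite('pics/w5c.png',cv2.resize(a,None,fx=4,fy=3.5))"
```

```text
cam jig [-0.08205566  0.07627785] 0.2712387256021963
0 [[210.2, 277.0], [212.0, 274.6], [212.6, 296.8], [264.7, 276.8], [155.4, 277.1]]
0.02 [[209.4, 278.2], [211.2, 275.7], [211.9, 297.9], [264.3, 278.1], [154.1, 278.4]]
0.05 [[208.1, 280.2], [210.0, 277.4], [210.9, 299.7], [263.6, 280.0], [152.3, 280.3]]
0.1 [[206.0, 283.8], [207.9, 280.7], [209.2, 303.0], [262.5, 283.6], [149.1, 284.0]]
0.15 [[203.8, 287.8], [205.8, 284.3], [207.6, 306.6], [261.4, 287.6], [145.9, 288.0]]
0.2 [[201.7, 292.3], [203.6, 288.4], [205.9, 310.5], [260.3, 292.1], [142.7, 292.5]]
wall [[212.8, 272.1], [263.2, 272.0], [162.1, 272.3]]
posts top [[237.8, 250.0], [194.5, 250.1]]
plunger tip [[216.9, 231.6]]
```

View pics/w5c.png

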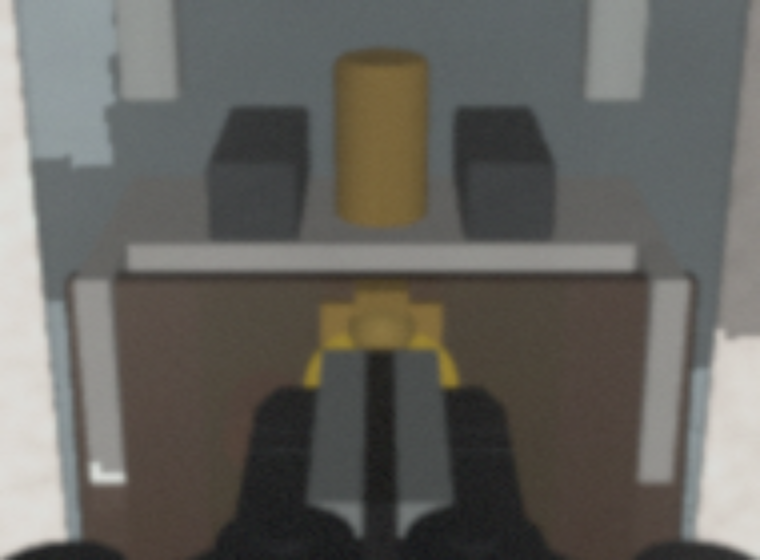

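```bash
python3 - <<'E'
from h import *
c=cam('scene')
def P(x,y,z): return np.r_[jig(x,y),z]
yo=-.0018
q=np.array([[135,330],[235,415],[385,300],[280,217],[303,271]])/4.+[150,140]
print('meas',q.tolist(), 'free-hinge',((q[2]+q[3]-q[0]-q[1])/2).tolist())
for th in(0,.02,.05,.1,.15):
    C,S=np.cos(th),np.sin(th)
    f=lambda r,h:(.103-r*C+h*S, .054+r*S+h*C)
    out=[]
    for r,h,y in((0,.004,-.037),(0,.004,.037),(.09,.004,.037),(.09,.004,-.037),(.075,.004,0)):
        x,z=f(r,h);out.append(proj(c,P(x,y+yo,z))[0])
    o=np.array(out);print(th,o.round(1).tolist(),((o[2]+o[3]-o[0]-o[1])/2).round(2).tolist())
print('base corners',proj(c,[P(.11,-.05+yo,.012),P(.11,.05+yo,.012),P(-.134,.05+yo,.012)]).round(1).tolist(), (np.array([[130,378],[262,495],[615,200]])/4+[150,140]).tolist())
a=cv2.cvtColor(c['pixels'],cv2.COLOR_RGB2BGR)[165:275,170:270];cv2.imwrite('pics/s7c.png',cv2.resize(a,None,fx=5.4,fy=5.4,interpolation=2))
E
```

```text
meas [[183.75, 222.5], [208.75, 243.75], [246.25, 215.0], [220.0, 194.25], [225.75, 207.75]] free-hinge [36.875, -28.5]
0 [[183.5, 221.1], [209.0, 243.0], [245.3, 213.6], [219.7, 193.3], [226.4, 207.9]] [36.23, -28.6]
0.02 [[183.5, 221.1], [209.0, 243.0], [245.2, 213.0], [219.5, 192.8], [226.3, 207.5]] [36.07, -29.18]
0.05 [[183.4, 221.2], [208.9, 243.0], [244.9, 212.2], [219.1, 192.0], [226.0, 206.8]] [35.81, -30.02]
0.1 [[183.3, 221.3], [208.9, 243.1], [244.3, 211.0], [218.5, 190.6], [225.5, 205.8]] [35.29, -31.38]
0.15 [[183.3, 221.3], [208.8, 243.2], [243.7, 209.8], [217.8, 189.4], [224.9, 204.8]] [34.69, -32.67]
base corners [[182.2, 233.5], [215.6, 262.6], [305.1, 187.9]] [[182.5, 234.5], [215.5, 263.75], [303.75, 190.0]]
```

View pics/s7c.png

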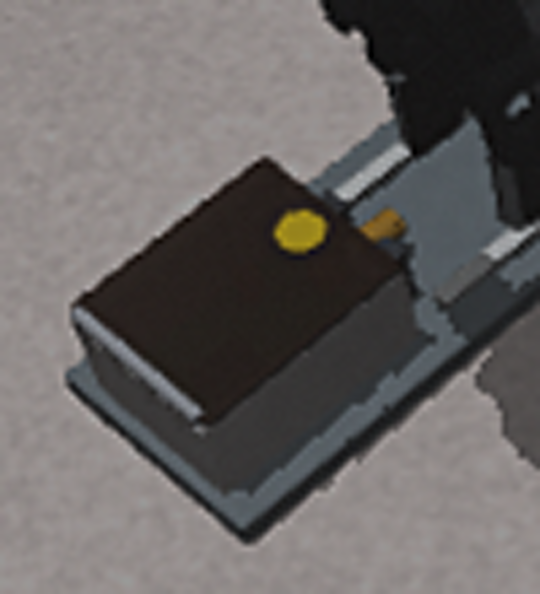

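```bash
python3 -m jog '[[5,20,5,1,45],[15,60,10,3,60],[25,105,15,6,60],[35,150,15,9,60],[45,190,15,11,60],[52,215,10,13,60],[55,230,5,13.4,60],[55,230,0,13.4,60],[55,230,0,13.4,60],[55,230,0,13.4,60]]'; python3 -c "
from h import *
s=st();cam('wrist','w8.png');cam('top','t8.png')
a=cv2.imread('pics/t8.png')[160:345,395:500];cv2.imwrite('pics/t8c.png',cv2.resize(a,None,fx=3.2,fy=3.2,interpolation=2))"
```

```text
time: 12.4
tool_pos: [0.6674, 0.1566, 0.1532]
tcp_rot: [-1.569, -0.095, 0.096]
wrist_force: [-0.3, -0.2, -0.1]
width: 0.704
t 12.4 pos [667.4 156.6 153.2] F [-0.3 -0.2 -0.1] w 60.1 jawyaw 96.98 down [-0. -0. -1.]
```

View pics/w8.png

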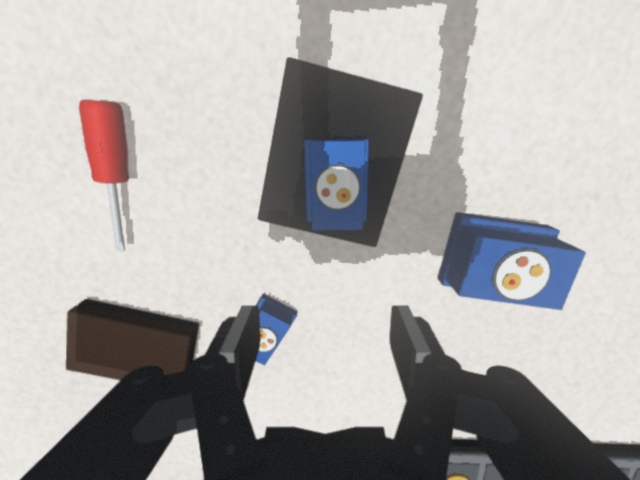

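View pics/t8c.png

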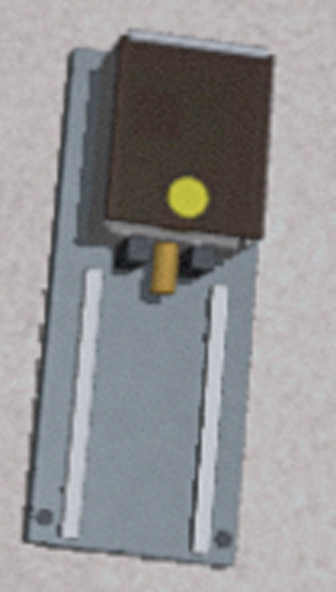

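```bash
python3 - <<'E'
from h import *
c=cam('top');h=cv2.cvtColor(c['pixels'],cv2.COLOR_RGB2HSV)
sub=c['pixels'][165:245,420:490]
g=cv2.cvtColor(c['pixels'],cv2.COLOR_RGB2GRAY)
hs=h[165:245,420:490]
print(c['pixels'][190,440],c['pixels'][220,455])
m=((c['pixels'][...,0].astype(int)-c['pixels'][...,2]>4)&(g<75)).astype(np.uint8)*255
m[(h[...,0]>17)&(h[...,0]<33)&(h[...,1]>150)]=255
mm=np.zeros_like(m);mm[165:240,420:485]=m[165:240,420:485]
mm=cv2.morphologyEx(mm,cv2.MORPH_CLOSE,np.ones((3,3)));mm=cv2.morphologyEx(mm,cv2.MORPH_OPEN,np.ones((5,5)))
cn=max(cv2.findContours(mm,0,1)[0],key=cv2.contourArea)[:,0].astype(np.float32)
print(cv2.contourArea(cn)); ap=cv2.approxPolyDP(cn.reshape(-1,1,2),4,True)[:,0];print(ap)
# refine by line fits
K=len(ap);L=[]
for i in range(K):
    a,b=ap[i],ap[(i+1)%K];d=(b-a)/np.linalg.norm(b-a);n=np.array([-d[1],d[0]]);t=(cn-a)@d;e=abs((cn-a)@n);k=(e<2)&(t>4)&(t<np.linalg.norm(b-a)-4)
    L.append(cv2.fitLine(cn[k],2,0,.01,.01).ravel())
Q=[]
for i in range(K):
    v1,v2=L[i-1],L[i];A=np.c_[v1[:2],-v2[:2]];k=np.linalg.solve(A,v2[2:]-v1[2:]);Q.append(v1[2:]+k[0]*v1[:2])
print('corners',np.round(Q,1).tolist())
def P(x,y,z): return np.r_[jig(x,y),z]
for yo in(0,-.0018):
  for th in(0,.05,.1,.15):
    C,S=np.cos(th),np.sin(th)
    f=lambda r,hh:(.103-r*C+hh*S, .054+r*S+hh*C)
    print(yo,th,[proj(c,P(f(r,q)[0],y+yo,f(r,q)[1]))[0].round(1).tolist() for r,q,y in((0,.004,.037),(.09,.004,.037),(.09,.004,-.037),(0,.004,-.037),(.075,.004,0))])
mk=cv2.inRange(h,(18,150,100),(32,255,255));mk[:,:440]=0;mk[:180]=0;mk[228:]=0
print('dot',np.argwhere(mk).mean(0)[::-1])
# carrier disc in wrist & top
w=cam('wrist')
for k,bx in((c,(225,205,262,255)),(w,(310,155,365,215))):
    x0,y0,x1,y1=bx;hh=cv2.cvtColor(k['pixels'],cv2.COLOR_RGB2HSV);b=(cv2.inRange(hh,(105,100,20),(128,255,255))==0).astype(np.uint8)
    cc=max(cv2.findContours(b[y0:y1,x0:x1].copy(),0,1)[0],key=lambda q:cv2.contourArea(q) if 0<cv2.boundingRect(q)[0] and 0<cv2.boundingRect(q)[1] else 0)
    e=cv2.fitEllipse(cc);uv=np.array(e[0])+[x0,y0];print('disc',uv,e[1],plane(k,[uv],.041))
q=[[306,141],[368,139],[366,219],[308,222]]
print(plane(w,q,.041))
E
python3 -c "
import cv2
a=cv2.imread('pics/w8.png')[120:250,280:400];cv2.imwrite('pics/w8c.png',cv2.resize(a,None,fx=4.5,fy=4.5,interpolation=2))"
```

```text
[61 43 42] [192 186  66]
2628.0
[[432. 173.]
 [428. 227.]
 [476. 233.]
 [479. 178.]]
corners [[432.29998779296875, 172.5], [427.70001220703125, 227.6999969482422], [475.6000061035156, 233.8000030517578], [478.79998779296875, 178.6999969482422]]
0 0 [[431.8, 170.5], [426.9, 228.7], [476.3, 235.3], [480.0, 177.2], [452.5, 222.1]]
0 0.05 [[431.8, 170.4], [427.7, 227.9], [477.4, 234.5], [480.0, 177.0], [453.2, 221.4]]
0 0.1 [[431.8, 170.3], [428.4, 226.9], [478.4, 233.5], [480.0, 176.9], [454.0, 220.5]]
0 0.15 [[431.8, 170.2], [429.2, 225.7], [479.5, 232.4], [480.0, 176.8], [454.7, 219.5]]
-0.0018 0 [[433.0, 170.7], [428.1, 228.9], [477.5, 235.4], [481.2, 177.3], [453.7, 222.3]]
-0.0018 0.05 [[433.0, 170.6], [428.9, 228.1], [478.6, 234.6], [481.2, 177.2], [454.4, 221.5]]
-0.0018 0.1 [[433.0, 170.4], [429.7, 227.0], [479.6, 233.7], [481.2, 177.1], [455.2, 220.6]]
-0.0018 0.15 [[433.0, 170.3], [430.4, 225.9], [480.7, 232.5], [481.2, 176.9], [455.9, 219.6]]
dot [453.27350427 221.23931624]
disc [243.  229.5] (41.8531494140625, 59.23333740234375) [[0.6156213  0.15626828 0.041     ]]
disc [336.55288315 186.1512413 ] (45.52437210083008, 46.04048156738281) [[0.61974638 0.15833438 0.041     ]]
[[0.59344945 0.13492601 0.041     ]
 [0.58738282 0.17436707 0.041     ]
 [0.63978193 0.18166289 0.041     ]
 [0.64683776 0.14191038 0.041     ]]
```

View pics/w8c.png

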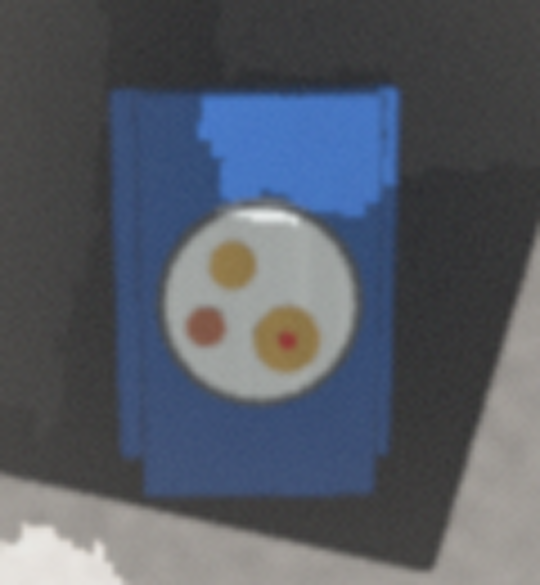

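Cover: the top-view corners (428,228) and (476,234) fit an angle of about 0.02, and the scene view fits about 0. An uncaught cover would have sprung past 0.15, so it's caught. The carrier's disc is at wrist (337,186), centre ≈ (0.618, 0.158), and it's aligned with the jaws to within about 0.5°. Grasping it.

```bash
python3 -m jog '[[-20,0,0,0,58],[-40,0,-10,0,58],[-49,0,-30,0,58],[-49,0,-55,0,58],[-49,0,-78,0,58],[-49,0,-92,0,58],[-49,0,-100,0,58],[-49,0,-104,0,58],[-49,0,-104,0,58],[-49,0,-104,0,58]]' 50; python3 -c "
from h import *
s=st();cam('wrist','w9.png');cam('scene','s9.png')
a=cv2.imread('pics/s9.png')[220:360,300:440];cv2.imwrite('pics/s9c.png',cv2.resize(a,None,fx=4,fy=4,interpolation=2))"
```

```text
time: 13.85
tool_pos: [0.6192, 0.1581, 0.0501]
tcp_rot: [-1.568, -0.098, 0.096]
wrist_force: [0.6, -0.4, -0.4]
width: 0.681
t 13.85 pos [619.2 158.1  50.1] F [ 0.6 -0.4 -0.4] w 58.2 jawyaw 97.07 down [ 0.001  0.    -1.   ]
```

View pics/w9.png

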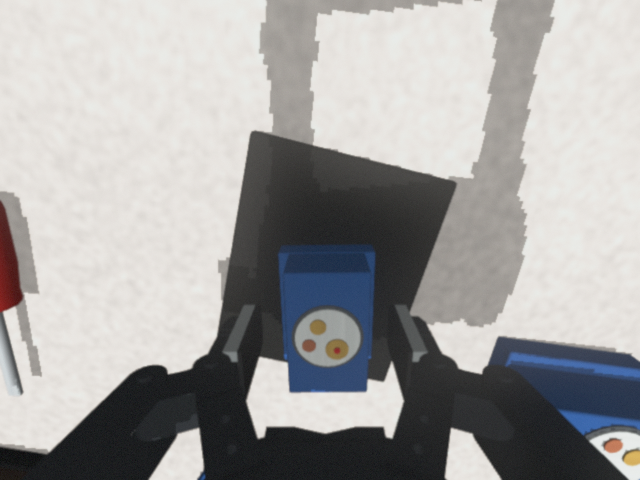

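View pics/s9c.png

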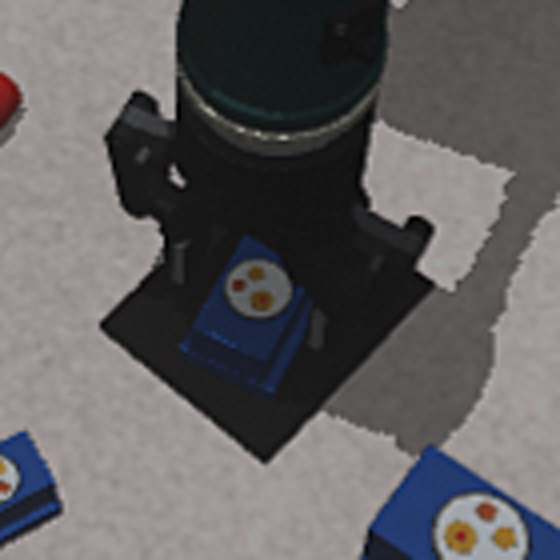

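The wrist view shows the carrier (disc 328,337) between the fingers (240 and 402), so I'll close and lift.

```bash
python3 -m jog '[[0,1,-1,0,50],[0,1,-1,0,42],[0,1,-1,0,34],[0,1,-1,0,28],[0,1,-1,0,28],[0,1,-1,0,28],[0,1,-1,0,28],[0,1,2,0,28],[0,1,8,0,28],[0,1,20,0,28]]' 50; python3 -c "
from h import *
s=st();cam('wrist','w10.png')"
```

```text
time: 15.2
tool_pos: [0.6176, 0.1587, 0.0688]
tcp_rot: [-1.569, -0.095, 0.099]
wrist_force: [-0.1, 0.5, -1.6]
width: 0.406
t 15.2 pos [617.6 158.7  68.8] F [-0.1  0.5 -1.6] w 34.7 jawyaw 97.07 down [-0.002 -0.001 -1.   ]
```

View pics/w10.png

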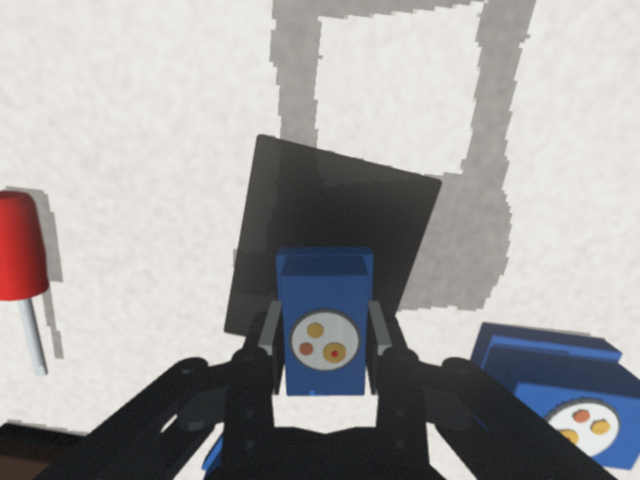

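Grip holds at 34.7 mm with about 1.6 N of weight. I'll carry it over the near part of the channel.

```bash
python3 -m jog '[[0,-5,20,0,28],[-5,-25,40,-1,28],[-15,-65,55,-3,28],[-30,-115,60,-6,28],[-48,-170,60,-8,28],[-65,-225,60,-11,28],[-80,-270,60,-12.5,28],[-87,-293,55,-13.3,28],[-89,-301,50,-13.3,28],[-89,-301,45,-13.3,28]]'; python3 -c "
from h import *
s=st();print(tojig(s['tool_pos']));cam('wrist','w11.png')"
```

```text
time: 16.5
tool_pos: [0.5298, -0.1422, 0.1147]
tcp_rot: [-1.569, 0.085, -0.087]
wrist_force: [0.2, 1.0, -1.5]
width: 0.405
t 16.5 pos [ 529.8 -142.2  114.7] F [ 0.2  1.  -1.5] w 34.6 jawyaw 83.73 down [ 0.001  0.    -1.   ]
[-0.07299224 -0.00138481]
```

View pics/w11.png

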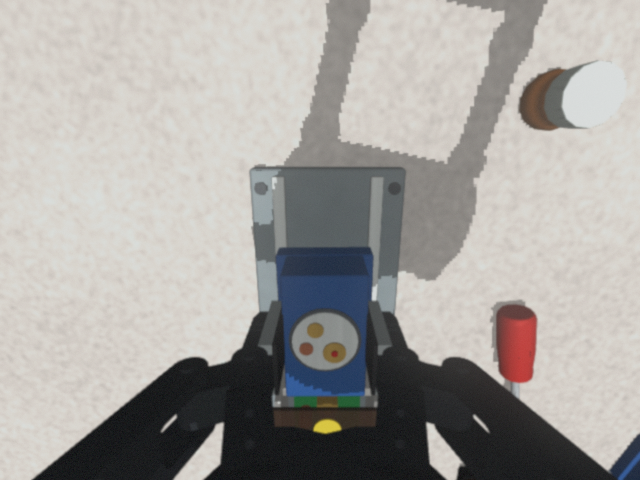

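```bash
python3 - <<'E'
from h import *
c=cam('wrist')
a=cv2.cvtColor(c['pixels'],cv2.COLOR_RGB2BGR)[370:450,250:400];cv2.imwrite('pics/w11c.png',cv2.resize(a,None,fx=5,fy=5,interpolation=2))
print('cam jig',tojig(-c['R'].T@c['t']),(-c['R'].T@c['t'])[2])
import h
h.JO=np.array([.604,-.1498])
def P(x,y,z): return np.r_[h.jig(x,y),z]
for th in(0,.02,.05,.1,.15,.2):
    C,S=np.cos(th),np.sin(th)
    f=lambda r,q:(.103-r*C+q*S, .054+r*S+q*C)
    print(th,[proj(c,P(f(r,q)[0],y,f(r,q)[1]))[0].round(1).tolist() for r,q,y in((.09,.004,.037),(.09,.0,.037),(.09,.0,-.037),(.075,.004,0),(.075-.0,.004,0))])
print('wall',proj(c,[P(.012,.035,.052),P(.015,.035,.052),P(.012,-.035,.052)]).round(1).tolist())
E
```

```text
cam jig [-0.15718335 -0.00152197] 0.23189748520182385
0 [[383.3, 411.7], [382.3, 406.9], [268.9, 406.8], [325.6, 429.8], [325.6, 429.8]]
0.02 [[383.7, 414.0], [382.7, 409.0], [268.5, 409.0], [325.6, 431.8], [325.6, 431.8]]
0.05 [[384.4, 417.7], [383.4, 412.4], [267.8, 412.4], [325.6, 435.0], [325.6, 435.0]]
0.1 [[385.6, 424.2], [384.5, 418.5], [266.7, 418.5], [325.6, 440.6], [325.6, 440.6]]
0.15 [[386.8, 431.2], [385.7, 425.1], [265.6, 425.0], [325.6, 446.6], [325.6, 446.6]]
0.2 [[388.0, 438.8], [386.9, 432.1], [264.5, 432.1], [325.6, 452.9], [325.6, 452.9]]
wall [[378.8, 403.3], [378.6, 406.9], [272.4, 403.2]]
```

View pics/w11c.png

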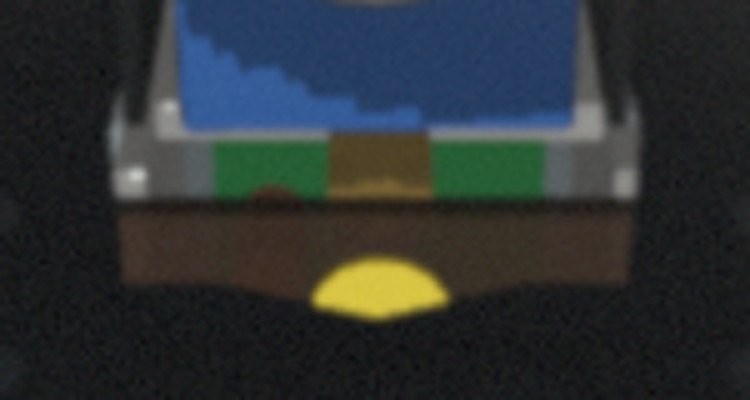

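This low view shows the cover's lower front edge at row about 410 against 407 predicted for 0 rad and 409 for 0.02, so it's shut. The carrier is centred between the rails to within about 1.5 mm. Lowering.

```bash
python3 -m jog '[[0,1,-8,0,28],[0,1,-20,0,28],[0,1,-32,0,28],[0,1,-42,0,28],[0,1,-49,0,28],[0,1,-53,0,28],[0,1,-55,0,28],[0,1,-57,0,28],[0,1,-58,0,28],[0,1,-58,0,28]]'; python3 -c "
from h import *
s=st();print(tojig(s['tool_pos']));cam('wrist','w12.png');cam('scene','s12.png')
a=cv2.imread('pics/s12.png')[140:280,150:330];cv2.imwrite('pics/s12c.png',cv2.resize(a,None,fx=4,fy=4))"
```

```text
time: 17.85
tool_pos: [0.5295, -0.1411, 0.0564]
tcp_rot: [-1.569, 0.085, -0.086]
wrist_force: [0.3, -1.1, -2.1]
width: 0.409
t 17.85 pos [ 529.5 -141.1   56.4] F [ 0.3 -1.1 -2.1] w 35.0 jawyaw 83.77 down [ 0. -0. -1.]
[-0.07336629 -0.00024766]
```

View pics/w12.png

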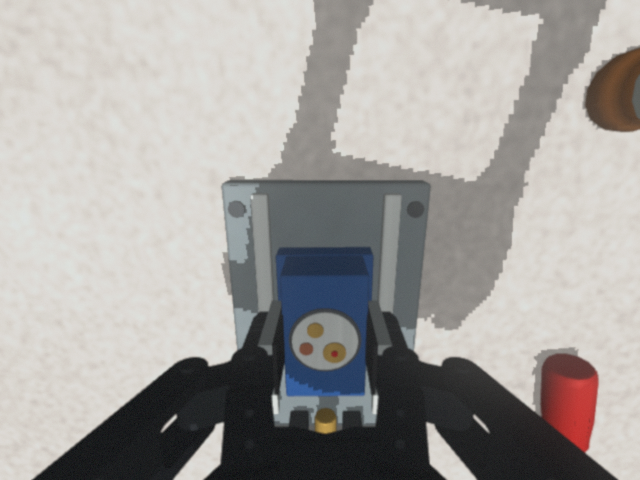

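View pics/s12c.png

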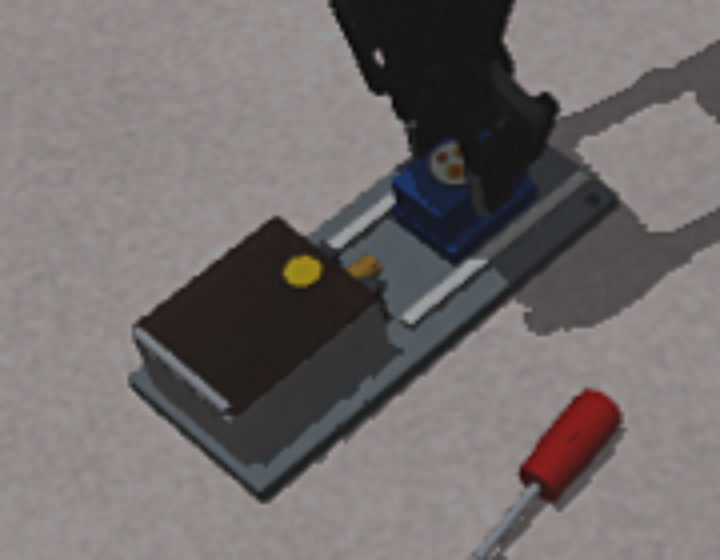

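The carrier is between the rails: foot 277–373, rail centres 260 and 393. It's still hanging (−2 N), so I'll lower it until it touches.

```bash
python3 -m jog '[[0,0,-0.5,0,28],[0,0,-1,0,28],[0,0,-1.5,0,28],[0,0,-2,0,28],[0,0,-2,0,28],[0,0,-2,0,28],[0,0,-2,0,28],[0,0,-2,0,28],[0,0,-2,0,28],[0,0,-2,0,28]]'; python3 -c "
from h import *
s=st()"
```

```text
time: 19.2
tool_pos: [0.5296, -0.1411, 0.0555]
tcp_rot: [-1.569, 0.085, -0.085]
wrist_force: [-3.5, 1.1, 9.0]
width: 0.409
t 19.2 pos [ 529.6 -141.1   55.5] F [-3.5  1.1  9. ] w 35.0 jawyaw 83.77 down [-0. -0. -1.]
```

```bash
python3 -m jog '[[0,0,1,0,28],[2,-0.2,1,0,28],[6,-0.7,1,0,28],[10,-1.1,1,0,28],[14,-1.5,1,0,28],[18,-2,1,0,28],[22,-2.4,1,0,28],[26,-2.8,1,0,28],[29,-3.2,1,0,28],[30,-3.3,1,0,28]]' 60; python3 -c "
from h import *
s=st();print(tojig(s['tool_pos']))"
```

```text
time: 20.45
tool_pos: [0.5587, -0.1443, 0.0556]
tcp_rot: [-1.569, 0.087, -0.083]
wrist_force: [-6.4, 0.4, 7.9]
width: 0.404
t 20.45 pos [ 558.7 -144.3   55.6] F [-6.4  0.4  7.9] w 34.5 jawyaw 83.79 down [-0.002  0.    -1.   ]
[-0.04404893 -0.00028898]
```

```bash
python3 -m jog '[[0,0,0.5,0,28],[1,-0.1,0.5,0,28],[2,-0.2,0.5,0,28],[3,-0.3,0.5,0,28],[4,-0.4,0.5,0,28],[5,-0.5,0.5,0,28],[6,-0.7,0.5,0,28],[7,-0.8,0.5,0,28],[8,-0.9,0.5,0,28],[8,-0.9,0.5,0,28]]'; python3 -c "
from h import *
s=st();print(tojig(s['tool_pos']));cam('wrist','w13.png')"
```

```text
time: 21.7
tool_pos: [0.5647, -0.1449, 0.0556]
tcp_rot: [-1.568, 0.09, -0.08]
wrist_force: [-10.7, 0.7, 10.3]
width: 0.409
t 21.7 pos [ 564.7 -144.9   55.6] F [-10.7   0.7  10.3] w 35.0 jawyaw 83.78 down [-0.006  0.001 -1.   ]
[-0.03796968 -0.0002306 ]
```

View pics/w13.png

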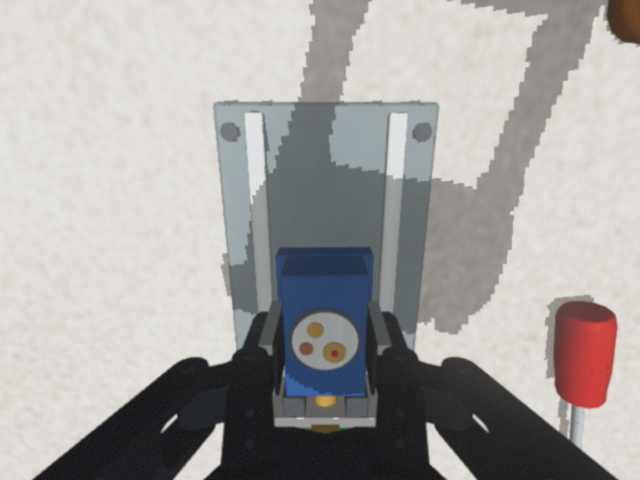

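```bash
python3 -m jog '[[0,0,0.5,0,28],[1,-0.1,0.5,0,28],[2,-0.2,0.5,0,28],[3,-0.3,0.5,0,28],[4,-0.4,0.5,0,28],[5,-0.5,0.5,0,28],[6,-0.7,0.5,0,28],[7,-0.8,0.5,0,28],[8,-0.9,0.5,0,28],[8,-0.9,0.5,0,28]]'; python3 -c "
from h import *
s=st();print(tojig(s['tool_pos']))"
```

```text
time: 23.0
tool_pos: [0.572, -0.1457, 0.0557]
tcp_rot: [-1.568, 0.091, -0.079]
wrist_force: [-12.3, -0.0, 9.6]
width: 0.406
t 23.0 pos [ 572.  -145.7   55.7] F [-12.3  -0.    9.6] w 34.7 jawyaw 83.79 down [-0.008  0.001 -1.   ]
[-0.03067418 -0.00022448]
```

```bash
python3 -m jog '[[0.5,0,0.3,0,28],[1,-0.1,0.3,0,28],[1.5,-0.2,0.3,0,28],[2,-0.2,0.3,0,28],[2,-0.2,0.3,0,28],[2,-0.2,0.3,0,28],[2,-0.2,0.3,0,28],[2,-0.2,0.3,0,28],[2,-0.2,0.3,0,28],[2,-0.2,0.3,0,28]]'; python3 -c "
from h import *
s=st();print(tojig(s['tool_pos']));cam('wrist','w14.png')
a=cv2.imread('pics/w14.png')[290:450,240:410];cv2.imwrite('pics/w14c.png',cv2.resize(a,None,fx=4,fy=3.7,interpolation=2))"
```

```text
time: 24.25
tool_pos: [0.5727, -0.1457, 0.0557]
tcp_rot: [-1.568, 0.094, -0.077]
wrist_force: [-15.2, 0.4, 11.1]
width: 0.406
t 24.25 pos [ 572.7 -145.7   55.7] F [-15.2   0.4  11.1] w 34.7 jawyaw 83.79 down [-0.011  0.002 -1.   ]
[-0.02998564 -0.0002051 ]
```

View pics/w14c.png

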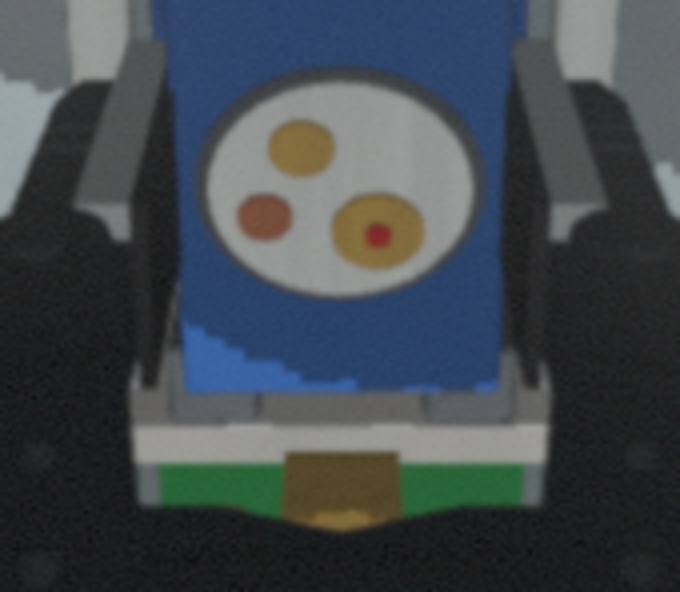

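```bash
python3 -m jog '[[0.5,0,0.2,0,28],[1,-0.1,0.2,0,28],[1.5,-0.2,0.2,0,28],[2,-0.2,0.2,0,28],[2,-0.2,0.2,0,28],[2,-0.2,0.2,0,28],[2,-0.2,0.2,0,28],[2,-0.2,0.2,0,28],[2,-0.2,0.2,0,28],[2,-0.2,0.2,0,28]]'; python3 -c "
from h import *
s=st();print(tojig(s['tool_pos']));cam('wrist','w15.png');cam('scene','s15.png')
a=cv2.imread('pics/s15.png')[140:280,150:330];cv2.imwrite('pics/s15c.png',cv2.resize(a,None,fx=4,fy=4))"
```

```text
time: 25.55
tool_pos: [0.5728, -0.1457, 0.0558]
tcp_rot: [-1.567, 0.097, -0.073]
wrist_force: [-20.0, 0.2, 15.6]
width: 0.405
t 25.55 pos [ 572.8 -145.7   55.8] F [-20.    0.2  15.6] w 34.6 jawyaw 83.79 down [-0.015  0.002 -1.   ]
[-0.02986869 -0.00019599]
```

View pics/w15.png

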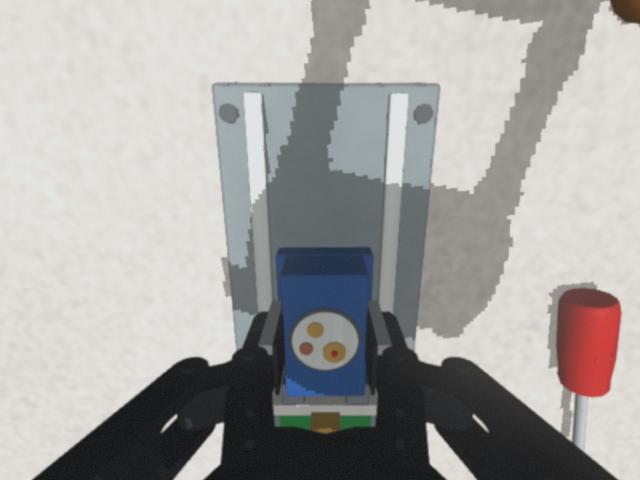

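View pics/s15c.png

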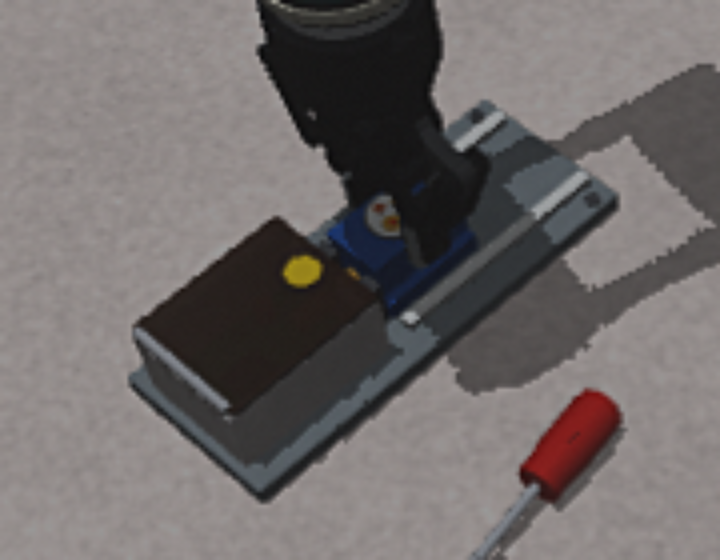

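Stalled: 2 mm more command moved it 0.1 mm while the push rose to 20 N, so it's on the posts. I'll do one hold to confirm it's settled, then hand in.

```bash
python3 -m jog '[[0,0,0,0,28],[0,0,0,0,28],[0,0,0,0,28],[0,0,0,0,28],[0,0,0,0,28],[0,0,0,0,28],[0,0,0,0,28],[0,0,0,0,28],[0,0,0,0,28],[0,0,0,0,28]]'; python3 - <<'E'
from h import *
s=st();print(s['joint_vel'].round(4))
c=cam('scene');print('jar etc scene blob check')
h=cv2.cvtColor(c['pixels'],cv2.COLOR_RGB2HSV);m=cv2.inRange(h,(18,150,90),(32,255,255));m[:,:190]=0;m[:,250:]=0;m[:180]=0;m[230:]=0
n,l,q,ce=cv2.connectedComponentsWithStats(m);print(q[1:,4],ce[1:])
# carrier long edges vs rails, wrist: top disc position
w=cam('wrist');g=cv2.inRange(cv2.cvtColor(w['pixels'],cv2.COLOR_RGB2HSV),(105,100,20),(128,255,255))
row=lambda r:np.where(g[r,265:385])[0]+265
L=[[row(r).min(),r] for r in(252,256,260)];R=[[row(r).max(),r] for r in(252,256,260)]
print(plane(w,[[277,248],[372,248]],.024))
P=plane(w,[[277,248],[372,248]],.024);d=P[1]-P[0];print('rear foot edge len',np.linalg.norm(d),'yaw err deg',np.degrees(np.arctan2(d[1],d[0]))-90+6.24)
E
```

```text
time: 26.9
tool_pos: [0.5728, -0.1457, 0.0558]
tcp_rot: [-1.567, 0.097, -0.073]
wrist_force: [-19.7, 0.6, 16.0]
width: 0.406
t 26.9 pos [ 572.8 -145.7   55.8] F [-19.7   0.6  16. ] w 34.6 jawyaw 83.79 down [-0.015  0.002 -1.   ]
[ 0.0018 -0.0013 -0.0012  0.0001  0.001  -0.    ]
jar etc scene blob check
[57  2] [[225.0877193  207.31578947]
 [237.5        207.5       ]]
[[ 0.53876753 -0.16518045  0.024     ]
 [ 0.54355333 -0.12118903  0.024     ]]
rear foot edge len 0.04425097741225297 yaw err deg 0.031240774478353828
```

```bash
python3 -c "
from h import *
print(bot.finish_job());st()"
```

```text
the job is handed in; nothing more can be done
None
the job is handed in; nothing more can be done
```

I pressed the cover shut, then took the middle-sized carrier from the pad and laid it in the channel. I pushed it onto both stop posts and handed the job in at about 27 s (limit 61 s), still gripping and pushing. No verdict is reported, so the checks below are mine.

**Cover:** The press peaked at 15.7 N. The top, low-wrist and scene outline views put it at 0 to 0.02 rad. One early two-view triangulation gave about 0.04 rad, with a few mm of error. The first wrist view and the dot's position in the scene view hinted at 0.1 rad. I took it as shut, because an uncaught cover would have sprung open well past that. The dot was at the same scene pixel at the end.

**Carrier:**
- **Seating:** The last 2 mm of commanded push moved it only 0.1 mm. The push held steady at about 20 N; less the 6.8 N spring and floor friction, I estimate 8 to 13 N on the posts.
- **Grip:** The fingers were at 34.6 mm with the grip set to 60 N.
- **Squareness:** Yaw error is about 0.03° from the rear foot edge. The tool is tilted 0.015 rad under load, and the carrier is pressed flat on the floor.
- **Position:** The camera puts the rear edge 1.5 to 3 mm short of its nominal place, about the size of the calibration error. I trusted the stall on the posts over that reading.

**Bystanders:** I never steered into the jar, screwdriver or flat case, and they looked in place in the pictures. I did not measure them again.

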